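# Take up the end play of a bottle on the culture roller

### The job

The glass culture bottle lying on the bottle roller has end play. Loosen the red wing set screw of the stop collar on the front roller, slide that collar against the bottle's base until the bottle's cap presses the sprung rubber buffer in by two or three millimetres (gently: never driven solid), then screw the wing fully tight again and let go. Leave everything else on the table where it is.

Things in the scene. Friction and masses are not known exactly. Their poses are not given: they have to be found in the camera images.
- roller_unit: Fixed white bottle roller, 240 x 508 mm, 55 mm high housing with two parallel steel rollers (28 mm diameter, centres 100 mm above the table, 34 mm either side of the origin in x) between end plates. Origin: on the table under the middle of the rollers; x away from the robot, y along the rollers, z up.
- collar: Aluminium stop collar, 60 mm diameter, 24 mm wide, keyed on the front roller: slides, does not turn. Origin: its centre, on the roller's axis; y along the roller, away from the bottle (slide it to -y); z out along the set screw, leaning 22 to 31 degrees from upright towards the robot. Screw loose: slides with 2.5 N, also drawn by the wing. Touches the bottle's base when 12 mm from its plane.
- wing (a point): Centre of the set screw's red wing, 84 mm out from the roller's axis. A flat bar 62 mm long (this point's x), 12 mm thick (its y) and 26 mm high (its z, the screw's axis, pointing outward) on a 10 mm stem, 30 mm of it bare above the collar. Fingers open 75 mm or more can turn freely about it.
- screw (a joint): Turn of the set screw in rad: 0 = fully screwed in (firm stop), growing as it is loosened, anticlockwise seen from the wing's end; limit 3.6. It starts tight, 0 to 0.2. Its tip leaves the shaft at about 1.6: only above that is the collar free. Turning takes about 0.2 N m; it moves out 0.2 mm per rad.
- bottle: Loose glass bottle lying along the rollers, 80 mm diameter, about 0.5 kg, base towards the collar, blue screw cap (46 mm diameter) towards the buffer. Origin: centre of its flat base; its y axis runs from cap to base. Base to cap end is 178 to 190 mm, depending on how far the cap is screwed on, which is not reported. It slides along the rollers with 3 to 7 N.
- buffer: Domed black rubber buffer, 36 mm diameter, on a spring plunger at the right-hand end plate (-y end of the roller), facing the bottle's cap. Origin at the tip of its dome; y along the roller towards the bottle. The spring gives 2 N per mm; it is solid after 6 mm.
- flask_a: Bystander: standing culture flask with plants, 72 mm diameter, 165 mm tall; origin under its base.
- flask_b: Bystander: the same kind of flask.
- flask_c: Bystander: the same kind of flask.
- dishes: Bystander: stack of three dishes, 90 mm diameter, 45 mm high; origin under its base.
- spare_collar: Bystander: spare aluminium collar lying flat on the table, 60 mm diameter, 24 mm high; origin under it.
- sprayer: Bystander: white spray bottle with blue head, 68 mm diameter, 176 mm tall; origin under its base.
- spatula: Bystander: steel spatula with green grip lying on the table, 160 mm long, 10 mm high; origin under its middle.

How it is judged:
By the outcome, as a careful person would: the job done as asked, in the order asked, and still so for the second after the job is handed in, with the robot touching nothing.
It also fails if it takes over 61 s, if anything falls off the work surface, if the arm or the gripper's body presses on something with over 40 N, if the wrist force passes 120 N, or if a joint passes its speed limit or range.

### The arm

A 6-joint arm with a two-finger parallel gripper is mounted at the origin on the work surface. World frame = base frame: x ahead of the robot, y to its left, z up, the work surface at z = 0. Lengths are in m, angles in rad, forces in N, time in s.
With the tool pointing down it reaches from about 0.375 to 0.975 m from the base axis. Payload 3.8 kg.
Tool frame: the origin (TCP) lies midway between the tips of the shut fingers; the grasp point (between the pads) lies 19 mm behind it; z points along the fingers, y is the line along which they close (so a half turn about z gives the same grasp; the last joint's range is limited). The gripper opens to 88 mm and grips with 3 to 60 N. Pads are 18 mm wide; open, the fingers measure 123 mm over their backs; the gripper's body (75 mm by 187 mm) begins 45 mm behind the grasp point.
Start: joints at [1.225, 0.264, 1.604, -0, 1.274, -0.037], TCP at [0.205, 0.643, 0.239] pointing down, gripper open.
Joint ranges: [-2.63, 2.63], [-0.94, 2.18], [0.31, 2.57], [-1.31, 4.45], [0, 2.66], [-2.55, 2.55]. Speed limits (rad/s): [2.57, 2.57, 3.14, 3.14, 3.14, 3.14].

### API

Orientations are given as a rotation vector (axis times angle).
In Python, from cell import manip, inverse_kinematics, cams, order gives the robot as it stands. Calls block until the motion is done:
- manip.move_pose(position, orientation): joint-space move of the TCP to a pose.
- manip.move_linear(position, rate=0.15, rot=None): straight line of the TCP; rot=None keeps the orientation; rate is the mean speed in m/s.
- manip.set_joints(angles): joint-space move.
- manip.set_gripper(opening, force=None): finger opening in m; force is the grip in N (None keeps the last); returns when the fingers have stopped.
- manip.dwell(seconds).
- inverse_kinematics(position, orientation): joint angles nearest the present ones, or None.
- manip.state(): the state.
- cams.capture(name): name is "scene" or "side" or "wrist"; returns a dict with "image" (400x640x3 uint8, blue, green, red), "z_map" (400x640 float32, m along the optical axis (not along the pixel's ray), 0 where there is no reading), "intrinsics" (3x3 intrinsics, pixels), "k1" (the pictures are not rectified: a ray, as slopes to the right and down, at radius r is drawn at 1 + k1 r^2 times it, then the intrinsics apply), "position" and "orientation" of the camera in the world; the wrist camera has in their place "T_tool_cam" (4x4, takes a point from camera to tool coordinates, whose origin is the TCP and whose axes are the flange's). Camera axes: x right, y down, z forward; pixel columns grow to the right and rows downward; lengths in m; the calibration is good to about 2 mm. A picture is of the moment at which its call begins: read the wrist's pose just before it.
A pose or a line that the arm cannot do raises manip.IKError and nothing moves.
- order.close_job(): hands the job in; it is judged then, once.
The state is a dict: "clock": time; "joint_pos": joint angles; "joint_velocities": joint speeds; "tau": joint torques, N m; "tool_pos": TCP position; "tcp_rot": TCP orientation; "contact_force": force on the tool from outside, world axes, zero at the start; "moment": the same for the moment, N m; "gripper_width": finger opening in m; "grasp_force": force on a finger pad.
Only numpy, scipy, OpenCV 4.12 (cv2) and the standard library are available. Lean on these libraries where they do the work, as an engineer would, in place of code of your own. Each camera call takes 0.05 s, during which the arm holds its last target. There are 200 camera calls.

## Working session

There is one attempt and no reset: what is moved stays moved. The work goes in short steps, each a Python script; the robot and the scene stay as the last script left them, time stands still between calls to the robot, and variables do not carry over. Pictures are saved under pics/ and viewed, at most 10 in all, crops included, and the job is handed in when it is done.

```bash
ls; mkdir -p pics
cat > h.py <<'E'
import numpy as np, cv2
from scipy.spatial.transform import Rotation as R
from cell import manip, inverse_kinematics, cams, order
def grab(name):
    s=manip.state(); c=cams.capture(name)
    if 'T_tool_cam' in c:
        T=np.eye(4);T[:3,:3]=R.from_rotvec(s['tcp_rot']).as_matrix();T[:3,3]=s['tool_pos'];T=T@c['T_tool_cam']
    else:
        T=np.eye(4);o=np.array(c['orientation'])
        T[:3,:3]=o if o.shape==(3,3) else R.from_rotvec(o).as_matrix();T[:3,3]=c['position']
    c['T']=T; return c
def rays(c,uv):
    K=np.array(c['intrinsics']);uv=np.atleast_2d(uv).astype(float)
    d=np.c_[(uv[:,0]-K[0,2])/K[0,0],(uv[:,1]-K[1,2])/K[1,1]];p=d.copy()
    for _ in range(20): p=d/(1+c['k1']*(p**2).sum(1,keepdims=True))
    return np.c_[p,np.ones(len(p))]
def pts(c,uv):
    uv=np.atleast_2d(uv).astype(int); z=c['z_map'][uv[:,1],uv[:,0]]
    return (rays(c,uv)*z[:,None])@c['T'][:3,:3].T+c['T'][:3,3]
def cloud(c):
    v,u=np.nonzero(c['z_map']>0); uv=np.c_[u,v]; return uv,pts(c,uv)
def save(c,n,f=1,box=None):
    im=c['image']
    if box: im=im[box[1]:box[3],box[0]:box[2]]
    cv2.imwrite('pics/'+n,cv2.resize(im,None,fx=f,fy=f,interpolation=cv2.INTER_CUBIC))
E
python3 - <<'E'
from h import *
import pickle
s=manip.state();print(s['clock'],s['contact_force'],s['gripper_width'])
for n in('scene','side'):
    c=grab(n);save(c,n+'.png',1.25);pickle.dump(c,open(n+'.pkl','wb'));print(n,c['T'].round(3),np.shape(c['orientation']))
E
```

```text
pics
0.0 [ 0.28489859 -0.90704514 -0.44823017] 0.08854231129946993
scene [[ 0.28   0.511 -0.813  1.556]
 [ 0.96  -0.144  0.24  -0.334]
 [ 0.005 -0.847 -0.531  0.789]
 [ 0.     0.     0.     1.   ]] (3,)
side [[ 0.739 -0.475  0.477 -0.18 ]
 [-0.673 -0.516  0.53  -0.834]
 [-0.006 -0.713 -0.701  1.203]
 [ 0.     0.     0.     1.   ]] (3,)
```

View pics/scene.png

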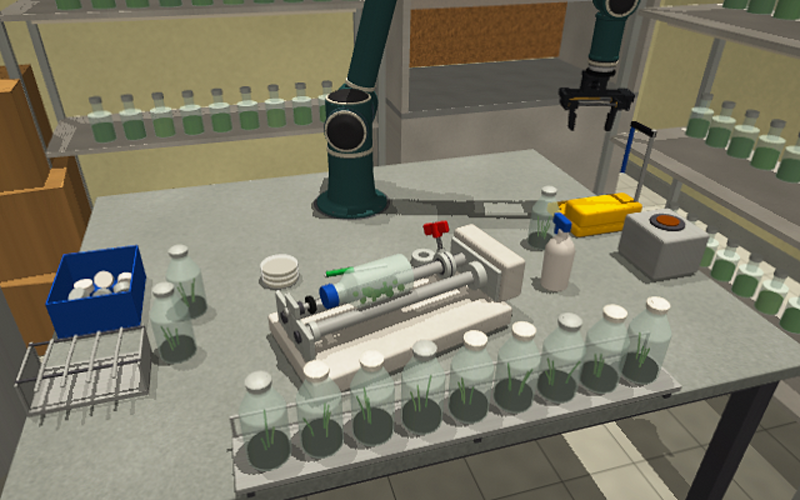

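View pics/side.png

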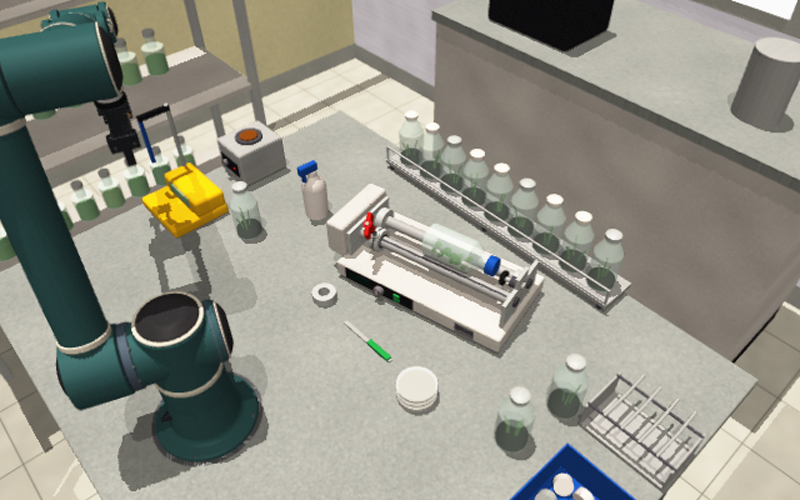

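The scene view (800x500) shows the red wing at (436,230), the blue cap at (328,294), the buffer at (310,303) and the bottle at (370,280). In the side view the wing is at (369,225), the cap at (492,265) and the buffer at (506,277). Next I'll segment these in 3D.

Run:
```python
from h import *
import pickle
for n in('scene','side'):
    c=pickle.load(open(n+'.pkl','rb'));uv,P=cloud(c)
    col=c['image'][uv[:,1],uv[:,0]].astype(int);b,g,r=col.T
    ws=(P[:,0]>.2)&(P[:,0]<1)&(abs(P[:,1])<.45)&(P[:,2]>.02)&(P[:,2]<.3)
    for k,m in(('red',(r>120)&(g<60)&(b<60)),('blue',(b>100)&(r<60)&(g<110))):
        m=m&ws;q=P[m];print(n,k,m.sum(),np.median(q,0).round(4),np.percentile(q,5,0).round(3),np.percentile(q,95,0).round(3))
        if k=='red': red=np.median(q,0)
        else:
            near=np.linalg.norm(q-red,axis=1)<.4;q=q[near];print('  near',near.sum(),q.mean(0).round(4))
    # housing top z~0.055 white
    m=ws&(abs(P[:,2]-.055)<.004)&(r>150)&(abs(P[:,0]-.55)<.35)
    q=P[m][:,:2].astype(np.float32);print('housing',m.sum(),cv2.minAreaRect(q))
    # steel: heights 0.108..0.116
    m=ws&(abs(P[:,2]-.112)<.004);q=P[m][:,:2];print('h112',m.sum(),q.mean(0),cv2.minAreaRect(q.astype(np.float32)))
```

```text
scene red 100 [0.5337 0.077  0.1847] [0.506 0.062 0.164] [0.545 0.094 0.195]
scene blue 171 [ 0.6716 -0.1848  0.1636] [ 0.545 -0.199  0.147] [0.685 0.371 0.178]
  near 171 [ 0.6409 -0.0202  0.1632]
housing 3447 ((0.6530993580818176, -0.13923290371894836), (0.6621286869049072, 0.3062219023704529), 77.85026550292969)
h112 2434 [ 0.74576213 -0.01485716] ((0.6825575828552246, 0.017967969179153442), (0.5714679956436157, 0.900037407875061), 4.287799835205078)
side red 68 [0.5161 0.0688 0.1853] [0.496 0.055 0.174] [0.533 0.085 0.2  ]
side blue 169 [ 0.6419 -0.1912  0.1657] [ 0.527 -0.206  0.142] [0.666 0.37  0.179]
  near 169 [0.6109 0.0185 0.1645]
housing 3041 ((0.6137096881866455, 0.022493749856948853), (0.8241949081420898, 0.5465316772460938), 89.36923217773438)
h112 1387 [ 0.65963421 -0.0292536 ] ((0.6526007652282715, 0.017794162034988403), (0.5484240055084229, 0.8986271619796753), 4.060384273529053)
```

Run:
```python
from h import *
import pickle
s=manip.state();print(R.from_rotvec(s['tcp_rot']).as_matrix().round(2))
# tool down, tool x toward +x world? take candidates
for a in (90,0,-90,180):
    rot=(R.from_euler('z',a,degrees=True)*R.from_euler('x',180,degrees=True)).as_rotvec()
    q=inverse_kinematics([.5,-.03,.5],rot);print(a,None if q is None else np.round(q,2))
rot=(R.from_euler('z',0,degrees=True)*R.from_euler('x',180,degrees=True)).as_rotvec()
c=cams.capture('wrist');print(c['T_tool_cam'].round(3),c['intrinsics'],c['k1'])
```

```text
[[-0.95  0.3  -0.  ]
 [ 0.3   0.95 -0.  ]
 [ 0.   -0.   -1.  ]]
90 [-0.11 -0.12  1.54 -0.    1.72 -0.11]
0 [-0.11 -0.12  1.54 -0.    1.72  1.46]
-90 None
180 [-0.11 -0.12  1.54  0.    1.72 -1.68]
[[ 0.    -0.964 -0.266  0.067]
 [ 1.     0.     0.001 -0.   ]
 [-0.001 -0.266  0.964 -0.146]
 [ 0.     0.     0.     1.   ]] [[314.31495279   0.         318.51578405]
 [  0.         314.31495279 200.29321926]
 [  0.           0.           1.        ]] -0.005228361358481568
```

Run:
```python
from h import *
import pickle
rot=R.from_euler('x',180,degrees=True).as_rotvec()
s=manip.state()
manip.move_pose([.66,-.05,.38],rot)
c=grab('wrist');pickle.dump(c,open('w1.pkl','wb'));save(c,'w1.png',1.25)
print(manip.state()['clock'],c['T'].round(3))
```

```text
3.15 [[ 0.002 -0.964 -0.265  0.729]
 [-1.    -0.002  0.    -0.05 ]
 [-0.001  0.265 -0.964  0.526]
 [ 0.     0.     0.     1.   ]]
```

View pics/w1.png

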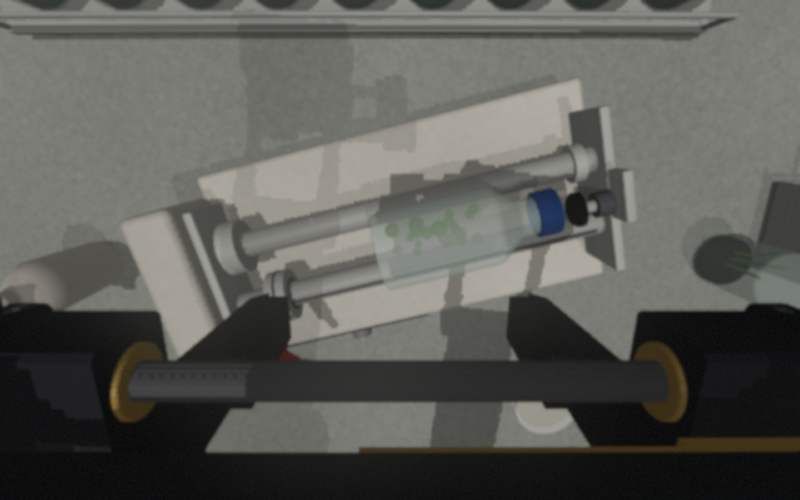

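The wrist view shows the unit yawed. The far roller runs (250,242)→(565,167), the bottle base edge (370,222)–(388,288) and the cap end (563,211). The fingers hide the collar and wing, near (285,355).

```bash
cat >> h.py <<'E'
def onz(c,uv,z):
    d=rays(c,uv)@c['T'][:3,:3].T; o=c['T'][:3,3]; return o+d*((z-o[2])/d[:,2])[:,None]
E
python3 - <<'E'
from h import *
import pickle
c=pickle.load(open('w1.pkl','rb'))
f=onz(c,np.array([[250,242],[565,167]])/1.25,.1)
nr=onz(c,np.array([[300,288],[370,272]])/1.25,.1)
b=onz(c,np.array([[379,255],[563,211]])/1.25,.142)
h=onz(c,np.array([[198,180],[582,80],[605,272]])/1.25,.055)
print('far',f,'near',nr,'base,cap',b,'house',h,sep='\n')
d=f[0]-f[1];d/=np.linalg.norm(d);yaw=np.arctan2(-d[0],d[1]);print('yaw',np.degrees(yaw))
ex=np.array([np.cos(yaw),np.sin(yaw)]);ey=np.array([-ex[1],ex[0]])
for n,p in(('far',f),('near',nr),('bot',b),('house',h),('wing',np.array([[.534,.077,.185],[.516,.069,.185]]))): print(n,(p[:,:2]@ex).round(4),(p[:,:2]@ey).round(4))
# measured cloud: fit of far roller top from depth
for n in('w1','scene','side'):
    c=pickle.load(open(n+'.pkl','rb'));uv,P=cloud(c);u=P[:,:2]@ex;v=P[:,:2]@ey
    col=c['image'][uv[:,1],uv[:,0]].astype(int);b_,g,r=col.T
    m=(b_>70)&(r<60)&(g<110)&(b_>1.5*g)&(P[:,2]>.1)&(P[:,2]<.2)&(P[:,1]<-.1)&(P[:,1]>-.25)
    print(n,'cap',m.sum(),np.percentile(np.c_[u,v,P[:,2]][m],[2,50,98],axis=0).round(4).tolist())
    m=(P[:,2]>.105)&(P[:,2]<.13)&(u>.6)&(u<.76)&(v<.16)&(v>-.35)
    print(' roller top',m.sum(), np.median(u[m]),np.median(P[m,2]))
    m=(P[:,2]>.12)&(P[:,2]<.165)&(u>.45)&(u<.62)&(v<.0)&(v>-.2)
    print(' collarish',m.sum(),np.percentile(np.c_[u,v,P[:,2]][m],[5,50,95],axis=0).round(4).tolist() if m.any() else 0)
E
```

```text
far
[[ 0.62158331  0.11628864  0.1       ]
 [ 0.70448954 -0.22676224  0.1       ]]
near
[[ 0.56687817  0.06381794  0.1       ]
 [ 0.58652169 -0.01741908  0.1       ]]
base,cap
[[ 0.61882511 -0.0300619   0.142     ]
 [ 0.66437145 -0.2121626   0.142     ]]
house
[[ 0.68598733  0.18824134  0.055     ]
 [ 0.79681274 -0.25369393  0.055     ]
 [ 0.57200181 -0.31094294  0.055     ]]
yaw 13.586349100692034
far [0.6315 0.6315] [-0.033  -0.3859]
near [0.566 0.566] [-0.0711 -0.1547]
bot [0.5944 0.5959] [-0.1746 -0.3623]
house [0.711  0.7149 0.483 ] [ 0.0218 -0.4338 -0.4366]
wing [0.5371 0.5178] [-0.0506 -0.0541]
w1 cap 536 [[0.5832, -0.3528, 0.1526], [0.6032, -0.3433, 0.1625], [0.6189, -0.3341, 0.1656]]
 roller top 5333 0.6362934532110035 0.11323471657255701
 collarish 407 [[0.5147, -0.1789, 0.1208], [0.5798, -0.0507, 0.1255], [0.6183, -0.0104, 0.1631]]
scene cap 222 [[0.5845, -0.3533, 0.1268], [0.6121, -0.3478, 0.1511], [0.6228, -0.333, 0.1656]]
 roller top 1513 0.6399505037483925 0.11366773803166597
 collarish 191 [[0.5144, -0.0613, 0.1215], [0.5569, -0.0511, 0.1309], [0.5887, -0.0355, 0.1628]]
side cap 143 [[0.5729, -0.3563, 0.1333], [0.585, -0.349, 0.157], [0.6077, -0.3349, 0.1691]]
 roller top 410 0.6232780811534311 0.1156289198680085
 collarish 228 [[0.5219, -0.1967, 0.1212], [0.559, -0.0602, 0.1314], [0.6162, -0.0076, 0.1634]]
```

```bash
cat >> h.py <<'E'
yaw=np.radians(13.6);EX=np.array([np.cos(yaw),np.sin(yaw),0]);EY=np.array([-EX[1],EX[0],0]);EZ=np.array([0,0,1.])
def uvz(P): P=np.asarray(P);return np.stack([P@EX,P@EY,P[...,2]],-1)
def W(u,v,z): return u*EX+v*EY+z*EZ
def axis(L): return np.cos(L)*EZ-np.sin(L)*EX
def rotm(L,th): # tool z=-s; tool x = EY turned by th about s (anticlockwise from wing end)
    s=axis(L); x=R.from_rotvec(s*th).apply(EY); z=-s; return R.from_matrix(np.c_[x,np.cross(z,x),z])
E
python3 - <<'E'
from h import *
import pickle
c=pickle.load(open('scene.pkl','rb'));uv,P=cloud(c);q=uvz(P)
m=(q[:,1]>-.02)&(q[:,1]<.12)&(q[:,0]>.5)&(q[:,0]<.68)&(q[:,2]>.09)
h,e=np.histogram(q[m][:,2],12);print(h,e.round(3));mm=m&(q[:,2]>e[-4]);print(np.percentile(q[m],[2,98],axis=0))
L=np.radians(26.5);s=axis(L);wg=W(.565,-.051,.1)+.084*s;p=wg+.10*s
for th in range(-150,181,30):
    k=inverse_kinematics(wg-.019*s,rotm(L,np.radians(th)).as_rotvec());print(th,None if k is None else np.round(k,2))
manip.move_pose(p,rotm(L,0).as_rotvec())
c=grab('wrist');pickle.dump(c,open('w2.pkl','wb'));save(c,'w2.png',1.25);print(manip.state()['clock'])
E
```

```text
[ 32  42  51  57  81  75  86 199 113  75 208 453] [0.09  0.095 0.1   0.105 0.111 0.116 0.121 0.126 0.131 0.136 0.142 0.147
 0.152]
[[ 0.51278926 -0.01632725  0.09512111]
 [ 0.67840721  0.06474853  0.14994576]]
-150 [ 0.04 -0.19  2.3   0.16  0.58  2.31]
-120 [ 0.04 -0.19  2.3   0.16  0.58  1.79]
-90 [ 0.04 -0.19  2.3   0.16  0.58  1.26]
-60 [ 0.04 -0.19  2.3   0.16  0.58  0.74]
-30 [ 0.04 -0.19  2.3   0.16  0.58  0.21]
0 [ 0.04 -0.19  2.3   0.16  0.58 -0.31]
30 [ 0.04 -0.19  2.3   0.16  0.58 -0.83]
60 [ 0.04 -0.19  2.3   0.16  0.58 -1.36]
90 [ 0.04 -0.19  2.3   0.16  0.58 -1.88]
120 [ 0.04 -0.19  2.3   0.16  0.58 -2.4 ]
150 None
180 None
4.7417
```

View pics/w2.png

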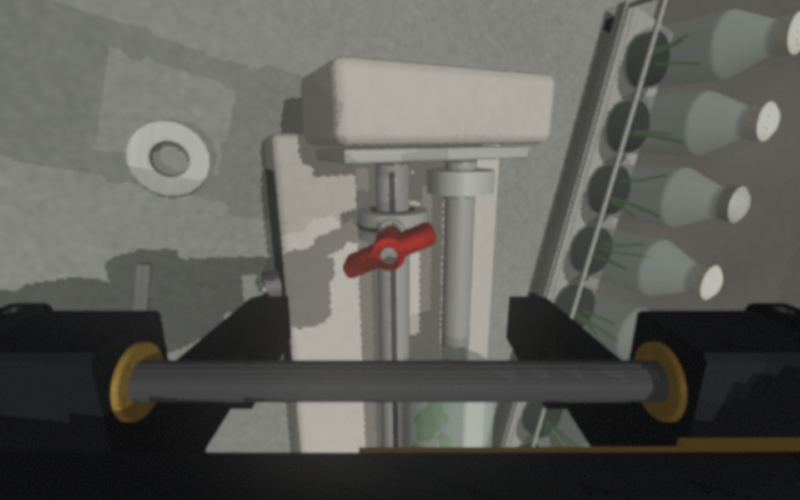

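The close-up shows the wing centred at about (389,251), with ends at (345,270) and (435,232). The collar is at (392,217), with the housing block above it. The spare collar is at (168,158).

Run:
```python
from h import *
import pickle
c=pickle.load(open('w2.pkl','rb'));uv,P=cloud(c);q=uvz(P)
b,g,r=c['image'][uv[:,1],uv[:,0]].astype(int).T
m=(r>90)&(r>2.2*g)&(r>2.2*b)&(q[:,2]>.14)&(q[:,2]<.23);w=q[m]
print(m.sum(),np.median(w,0),np.percentile(w,[2,98],axis=0).round(4).tolist())
# top face fit
L0=np.radians(26.5)
for it in range(1):
    d=w-[.565,0,.1]
    rad=d[:,2]*np.cos(L0)-d[:,0]*np.sin(L0);lat=d[:,0]*np.cos(L0)+d[:,2]*np.sin(L0)
    print('rad',np.percentile(rad,[2,50,90,98]).round(4))
    t=rad>.086
    print('lat',np.percentile(lat[t],[1,50,99]).round(4),'v',np.percentile(w[t,1],[1,50,99]).round(4))
    rect=cv2.minAreaRect(np.c_[lat[t],w[t,1]].astype(np.float32));print(rect)
    vx=cv2.fitLine(np.c_[lat[t],w[t,1]].astype(np.float32),cv2.DIST_L2,0,.001,.001).ravel();print('line',vx,np.degrees(np.arctan2(vx[1],vx[0])))
    n=np.linalg.svd(w[t]-w[t].mean(0),full_matrices=False)[2][2];print('normal',n)
# rays at top plane
s=axis(L0);o=c['T'][:3,3];A=W(.565,0,.1)
for h in(.09,.097):
    D=rays(c,np.array([[345,270],[435,232],[389,251]])/1.25)@c['T'][:3,:3].T
    X=o+D*(((h-(o-A)@s))/(D@s))[:,None];k=uvz(X);lat=(k[:,0]-.565)*np.cos(L0)+(k[:,2]-.1)*np.sin(L0)
    print(h,lat.round(4),k[:,1].round(4))
# near roller check
pr=onz(c,np.array([[378,300],[408,300],[377,190],[408,190]])/1.25,.1);print(uvz(pr).round(4))
# collar points
m=(q[:,2]>.105)&(q[:,2]<.16)&(abs(q[:,0]-.565)<.033)&(q[:,1]>-.09)&(q[:,1]<-.02)&~((r>2*g))
rr=np.hypot(q[:,0]-.565,q[:,2]-.1);mm=m&(rr>.026)&(rr<.034);print('collar',mm.sum(),np.percentile(q[mm,1],[3,50,97]).round(4))
```

```text
614 [ 0.52632203 -0.04330247  0.19050912] [[0.5058, -0.054, 0.1783], [0.5418, -0.0354, 0.1981]]
rad [0.095  0.0979 0.0991 0.0998]
lat [-0.0198  0.0058  0.0233] v [-0.055  -0.0433 -0.0349]
((-0.0018216334283351898, -0.048749037086963654), (0.054781749844551086, 0.018355246633291245), 12.875267028808594)
line [ 0.96019375  0.2793348   0.00509925 -0.04388459] 16.220509
normal [-0.50759085  0.11477913  0.85391878]
0.09 [-0.0318  0.0254 -0.0035] [-0.0631 -0.0381 -0.0504]
0.097 [-0.0309  0.0247 -0.0033] [-0.0608 -0.0365 -0.0485]
[[ 0.5479 -0.1181  0.1   ]
 [ 0.578  -0.1237  0.1   ]
 [ 0.5485 -0.0215  0.1   ]
 [ 0.5772 -0.023   0.1   ]]
collar 602 [-0.0595 -0.0434 -0.0383]
```

```bash
cat >> h.py <<'E'
L=np.radians(27.3);S=axis(L);TH=np.radians(-66.4);WC=W(.563,-.0487,.1)+.084*S
def rep(t=''):
    s=manip.state();Rm=R.from_rotvec(s['tcp_rot']).as_matrix();f=np.array(s['contact_force'])
    g=np.array(s['tool_pos'])-.019*Rm[:,2]
    print(t,'t%.2f'%s['clock'],'Ftool',(Rm.T@f).round(1),'Fuvz',uvz(f).round(1),'Mz %.2f'%(Rm.T@np.array(s['moment']))[2],'w%.4f g%.1f'%(s['gripper_width'],s['grasp_force']),'grasp uvz',uvz(g).round(4),'q6 %.3f'%s['joint_pos'][5]);return s
E
python3 - <<'E'
from h import *
rot=rotm(L,TH).as_rotvec()
manip.move_pose(WC+.06*S,rot)
rep('hover')
manip.move_linear(WC-.019*S,rate=.12)
s=rep('in');
manip.set_gripper(.03,20);rep('w30')
manip.set_gripper(0,10);rep('grip10')
c=grab('wrist');save(c,'w3.png',1.25)
E
```

```text
hover t5.81 Ftool [-0.1  0.4  0.6] Fuvz [ 0.3 -0.4 -0.5] Mz 0.01 w0.0881 g0.0 grasp uvz [ 0.4886 -0.0489  0.2451] q6 0.862
in t6.62 Ftool [ 0.2 -0.1 -0.8] Fuvz [-0.3  0.2  0.7] Mz 0.03 w0.0883 g0.0 grasp uvz [ 0.5247 -0.0488  0.1751] q6 0.846
w30 t7.58 Ftool [-0.  -0.2 -0. ] Fuvz [-0.1  0.2 -0. ] Mz 0.02 w0.0300 g0.0 grasp uvz [ 0.5245 -0.0487  0.1746] q6 0.846
grip10 t7.98 Ftool [-0.3  0.4  1.3] Fuvz [ 0.5 -0.5 -1.3] Mz -0.07 w0.0121 g10.0 grasp uvz [ 0.5245 -0.0487  0.1746] q6 0.846
```

View pics/w3.png

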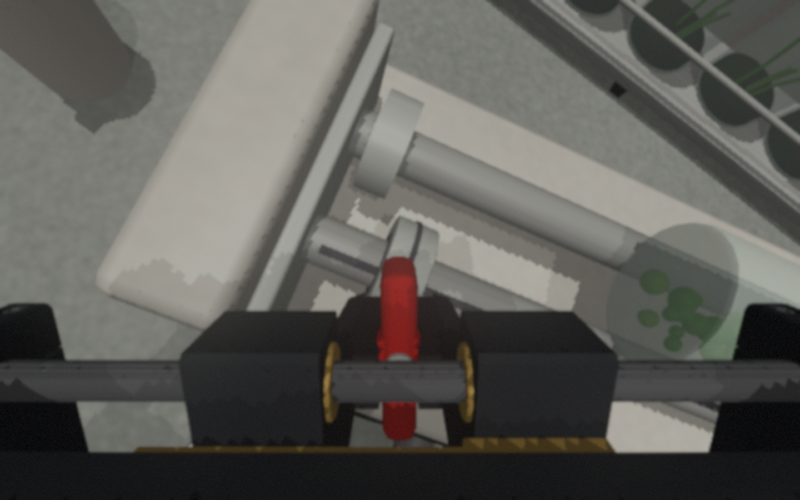

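The wing is gripped squarely between the pads, vertical at (400,350), with a width of 12.1 mm and almost no side force. Now I'll loosen it.

Run:
```python
from h import *
manip.set_gripper(0,40);s=rep('grip')
q0=np.array(s['joint_pos'])
print(q0.round(4).tolist())
for k in range(1,8):
    q=q0.copy();q[5]-=.4*k;manip.set_joints(q);s=rep(k)
    if np.linalg.norm(s['contact_force'])>40: print('STOP');break
```

```text
grip t8.25 Ftool [ 0.6 -0.   0.4] Fuvz [ 0.7  0.3 -0.1] Mz -0.02 w0.0115 g40.0 grasp uvz [ 0.5245 -0.0488  0.1747] q6 0.846
[0.0433, -0.207, 2.3186, 0.1652, 0.5672, 0.8464]
1 t8.72 Ftool [ 0.9 -2.7 -1.3] Fuvz [-1.8  2.5  0.6] Mz -0.06 w0.0115 g40.0 grasp uvz [ 0.5242 -0.0484  0.1745] q6 0.449
2 t9.18 Ftool [ 2.6 -2.7 -4.4] Fuvz [-3.4  3.4  3.2] Mz -0.05 w0.0116 g40.0 grasp uvz [ 0.5238 -0.0482  0.1743] q6 0.048
3 t9.65 Ftool [ 3.8 -4.  -7.2] Fuvz [-7.   3.6  4.6] Mz -0.06 w0.0114 g40.0 grasp uvz [ 0.5233 -0.0482  0.174 ] q6 -0.352
4 t10.12 Ftool [ 3.9 -2.8 -8.8] Fuvz [-7.7  2.3  5.9] Mz -0.02 w0.0115 g40.0 grasp uvz [ 0.5228 -0.0482  0.1737] q6 -0.752
5 t10.58 Ftool [  6.4  -4.1 -11. ] Fuvz [-11.7   1.2   6.4] Mz 0.01 w0.0116 g40.0 grasp uvz [ 0.5224 -0.0484  0.1735] q6 -1.152
6 t11.05 Ftool [  6.5  -4.6 -12.7] Fuvz [-12.6  -2.2   7.8] Mz 0.01 w0.0119 g40.0 grasp uvz [ 0.5222 -0.0488  0.1735] q6 -1.552
7 t11.52 Ftool [  8.8  -2.5 -13.8] Fuvz [-13.9  -3.1   8.4] Mz -0.01 w0.0115 g40.0 grasp uvz [ 0.5221 -0.0491  0.1734] q6 -1.952
```

Run:
```python
from h import *
s=manip.state();p=np.array(s['tool_pos'])+.0008*S+.0008*EX*0
manip.move_linear(p,rate=.02);rep('relieved')
p0=p
for d in (.01,.05,.09,.1,.104,.108,.110,.112,.114):
    manip.move_linear(p0-d*EY,rate=.06);manip.dwell(.1);s=rep(d)
    if abs(uvz(s['contact_force'])[1])>9: print('contact?');break
c=grab('scene');save(c,'s2.png',6,(215,210,345,300))
```

```text
relieved t11.81 Ftool [ 2.7 -1.2  0.4] Fuvz [-2.1 -1.4 -1.6] Mz 0.06 w0.0116 g40.0 grasp uvz [ 0.5211 -0.0492  0.1735] q6 -1.956
0.01 t12.22 Ftool [ 3.5 -0.7  0.4] Fuvz [-2.9 -0.9 -1.9] Mz 0.04 w0.0113 g40.0 grasp uvz [ 0.5213 -0.059   0.1736] q6 -1.997
0.05 t13.14 Ftool [ 3.  -0.7  7.5] Fuvz [ 0.8 -0.9 -8. ] Mz 0.09 w0.0116 g40.0 grasp uvz [ 0.5215 -0.0992  0.1737] q6 -2.153
0.09 t14.06 Ftool [ 1.3 -1.1 12.9] Fuvz [  4.9  -1.2 -12.1] Mz 0.06 w0.0116 g40.0 grasp uvz [ 0.5216 -0.1392  0.1739] q6 -2.294
0.1 t14.47 Ftool [ 1.8 -0.9 12.5] Fuvz [  4.2  -1.  -11.9] Mz 0.07 w0.0109 g40.0 grasp uvz [ 0.5216 -0.149   0.1739] q6 -2.327
0.104 t14.82 Ftool [ 1.3  1.2 13.4] Fuvz [  4.9   1.1 -12.5] Mz -0.02 w0.0112 g40.0 grasp uvz [ 0.5216 -0.1527  0.1738] q6 -2.340
0.108 t15.18 Ftool [-0.1  0.4 13.8] Fuvz [  6.4   0.4 -12.3] Mz 0.02 w0.0113 g40.0 grasp uvz [ 0.5217 -0.1566  0.1738] q6 -2.353
0.11 t15.53 Ftool [-0.3  2.5 13.3] Fuvz [  6.2   2.5 -11.7] Mz -0.00 w0.0116 g40.0 grasp uvz [ 0.5217 -0.1585  0.1738] q6 -2.359
0.112 t15.88 Ftool [-0.   2.9 13.2] Fuvz [  5.9   2.9 -11.8] Mz 0.09 w0.0118 g40.0 grasp uvz [ 0.5217 -0.1604  0.1738] q6 -2.365
0.114 t16.23 Ftool [-0.1  1.7 13.7] Fuvz [  6.3   1.7 -12.2] Mz 0.03 w0.0116 g40.0 grasp uvz [ 0.5217 -0.1624  0.1738] q6 -2.371
```

View pics/s2.png

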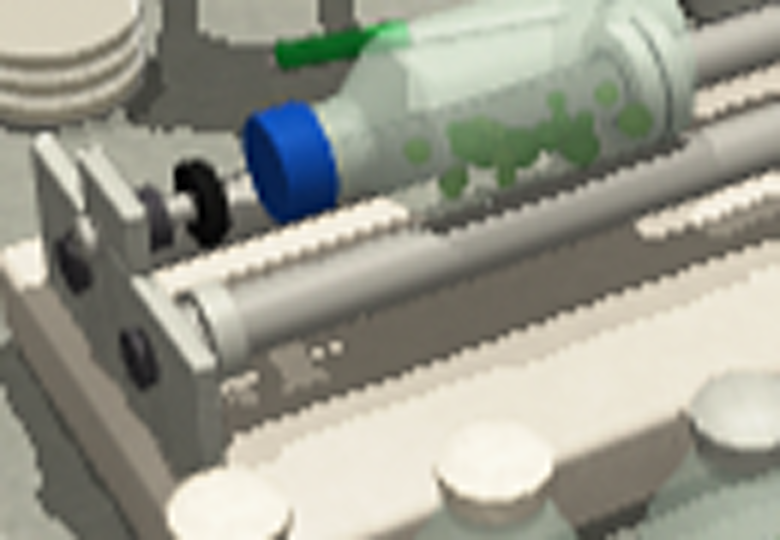

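The crop shows the cap face at about (265,165) and the buffer at (205,205), with a visible gap between them. I'll keep pushing in small steps with force logging.

Run:
```python
from h import *
s=manip.state();p=np.array(s['tool_pos'])-.0004*S
log=[]
def fv():
    a=[]
    for _ in range(4): manip.dwell(.04);a.append(uvz(manip.state()['contact_force'])[1])
    return np.mean(a)
for k in range(1,17):
    manip.move_linear(p-.0015*k*EY,rate=.02);f=fv();log.append((uvz(manip.state()['tool_pos'])[1],f))
    if f>10.5: break
for a,f in log: print('%.4f %.2f'%(a,f))
rep('end');c=grab('scene');save(c,'s3.png',6,(215,210,345,300))
```

```text
-0.1636 3.61
-0.1648 4.83
-0.1663 5.29
-0.1678 5.53
-0.1693 5.43
-0.1708 5.89
-0.1723 5.64
-0.1738 5.60
-0.1753 5.22
-0.1768 5.77
-0.1783 5.76
-0.1797 6.01
-0.1809 6.49
-0.1820 8.17
-0.1830 10.08
-0.1841 11.49
end t22.94 Ftool [-1.3 11.3  5.1] Fuvz [ 2.8 11.4 -4.2] Mz 0.02 w0.0114 g40.0 grasp uvz [ 0.5218 -0.1842  0.1735] q6 -2.441
```

View pics/s3.png

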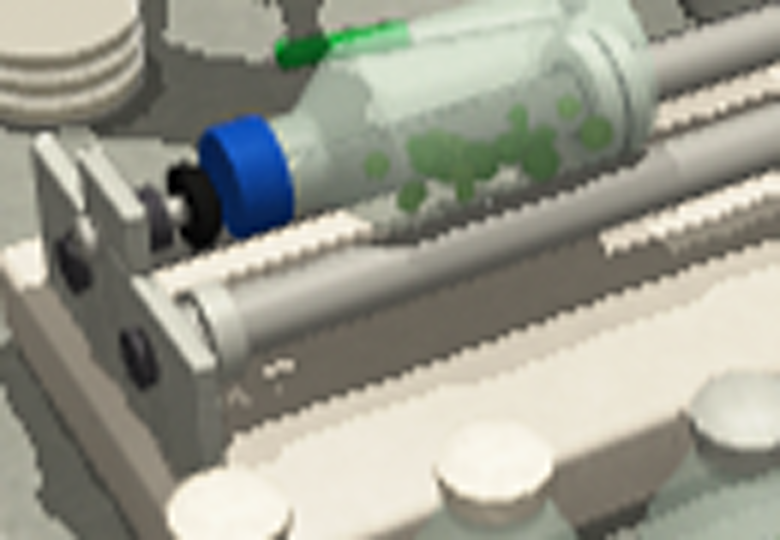

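The force plateau is about 5.7 N (friction) and it has risen to 11.4 N, so compression is about 2.9 mm. The crop agrees: the cap at (210,175) touches the buffer, and the buffer has shifted about 7 px (roughly 3 mm). I'll turn part-way while the collar is still free, then trim before it locks.

```bash
cat >> h.py <<'E'
def fv():
    a=[]
    for _ in range(4): manip.dwell(.04);a.append(uvz(manip.state()['contact_force'])[1])
    return np.mean(a)
def turned(rv,d): return (R.from_rotvec(S*d)*R.from_rotvec(rv)).as_rotvec()
E
python3 - <<'E'
from h import *
s=manip.state();k=uvz(s['tool_pos']);rv0=s['tcp_rot']
P=W(k[0],-.1862,k[2]); print(k)
for d in (.3,.6,.9):
    manip.move_pose(P,turned(rv0,-d));print(d,'%.2f'%fv());rep()
np.save('pc.npy',np.r_[P,turned(rv0,-.9)])
c=grab('scene');cv2.imwrite('pics/s4raw.png',c['image'])
E
```

```text
[ 0.5305323  -0.18410351  0.15659731]
0.3 12.38
 t23.54 Ftool [ 0.9 12.3  6.3] Fuvz [ 4.6 12.2 -4.7] Mz 0.02 w0.0117 g40.0 grasp uvz [ 0.5218 -0.1838  0.1734] q6 -2.149
0.6 13.59
 t24.10 Ftool [ 4.4 12.7  7.5] Fuvz [ 5.7 13.2 -5.4] Mz -0.02 w0.0113 g40.0 grasp uvz [ 0.522  -0.1835  0.1735] q6 -1.850
0.9 13.87
 t24.66 Ftool [ 8.7 11.3  9.2] Fuvz [ 6.3 14.1 -6.9] Mz 0.02 w0.0112 g40.0 grasp uvz [ 0.5222 -0.1834  0.1736] q6 -1.551
```

Run:
```python
from h import *
a=np.load('pc.npy');P=a[:3];rv=a[3:]
manip.move_linear(P+.005*EY,rate=.03);print('back %.2f'%fv(),uvz(manip.state()['tool_pos']).round(4))
for k in range(0,14):
    d=.004-.0005*k
    manip.move_linear(P+d*EY,rate=.02);f=fv();print('%.4f %.2f %.4f'%(d,f,uvz(manip.state()['tool_pos'])[1]))
    if f>10.2: break
np.save('pc.npy',np.r_[P+d*EY,rv]);rep()
c=grab('scene');cv2.imwrite('pics/s5raw.png',c['image'])
```

```text
back 4.24 [ 0.5311 -0.181   0.1569]
0.0040 6.45 -0.1814
0.0035 8.01 -0.1815
0.0030 9.05 -0.1817
0.0025 10.15 -0.1819
0.0020 11.26 -0.1821
 t27.27 Ftool [ 6.4 10.3  9.1] Fuvz [ 7.1 11.7 -6.5] Mz 0.01 w0.0116 g40.0 grasp uvz [ 0.5222 -0.1822  0.1736] q6 -1.545
```

```bash
cat >> h.py <<'E'
_c0=None
def capv(im):
    "cap position along roller in mm (relative), from blue centroid in the scene view"
    import pickle
    c=pickle.load(open('scene.pkl','rb'));x=im[210:300,215:345].astype(float)
    wt=np.clip(x[...,0]-np.maximum(x[...,1],x[...,2])-25,0,60)
    V,U=np.mgrid[:x.shape[0],:x.shape[1]];
    uv=np.array([(wt*U).sum(),(wt*V).sum()])/wt.sum()+[215,210]
    X=onz(c,uv,.15);return uv.round(2),uvz(X)[0].round(5)*1e3
E
python3 - <<'E'
from h import *
for n in('s2','s3'):
    im=np.zeros((400,640,3),np.uint8);im[210:300,215:345]=cv2.resize(cv2.imread(f'pics/{n}.png'),(130,90),interpolation=cv2.INTER_AREA);print(n,capv(im))
for n in('s4raw','s5raw'): print(n,capv(cv2.imread(f'pics/{n}.png')))
import pickle;print('start',capv(pickle.load(open('scene.pkl','rb'))['image']))
a=np.load('pc.npy');P=a[:3];rv=a[3:]
for k in range(0,10):
    manip.move_linear(P+(.003+.0012*k)*EY,rate=.03);f=fv();print('back',k,'%.2f %.4f'%(f,uvz(manip.state()['tool_pos'])[1]))
    if f<-1.5: break
np.save('pc.npy',np.r_[P+(.003+.0012*k)*EY,rv]);rep()
for i in range(3): print(capv(grab('scene')['image']))
E
```

```text
s2 (array([263.61, 234.93]), array([ 604.66, -341.89,  150.  ]))
s3 (array([256.39, 237.21]), array([ 604.71, -360.56,  150.  ]))
s4raw (array([256.27, 237.3 ]), array([ 604.87, -360.96,  150.  ]))
s5raw (array([256.61, 237.19]), array([ 604.89, -360.09,  150.  ]))
start (array([263.63, 234.96]), array([ 604.77, -341.87,  150.  ]))
back 0 5.10 -0.1809
back 1 2.16 -0.1805
back 2 0.09 -0.1798
back 3 -1.41 -0.1790
back 4 -1.80 -0.1779
 t29.41 Ftool [-0.8 -1.1 12.3] Fuvz [  5.5  -1.3 -11.1] Mz 0.03 w0.0110 g40.0 grasp uvz [ 0.5224 -0.1779  0.1739] q6 -1.522
(array([256.87, 237.04]), array([ 604.61, -359.3 ,  150.  ]))
(array([256.86, 237.05]), array([ 604.64, -359.33,  150.  ]))
(array([256.86, 237.04]), array([ 604.61, -359.33,  150.  ]))
```

The cap tracking repeats to about 0.05 mm and agrees with the force model: zero compression at cap v ≈ -357.7, so the target is about -360.15. I'll push there, then tighten while monitoring.

Run:
```python
from h import *
a=np.load('pc.npy');P=a[:3];rv=a[3:]
C=lambda: capv(grab('scene')['image'])[1][1]
d=.003
for k in range(30):
    manip.move_linear(P-d*EY,rate=.04);x=C();print('%.4f %.2f F%.1f'%(d,x,uvz(manip.state()['contact_force'])[1]))
    if x<-360.0: break
    d+=.001 if x>-359.6 else .0005
P=P-d*EY
for t in(.15,.3,.45,.6):
    manip.move_pose(P,turned(rv,-t));x=C();print('turn',t,'%.2f'%x);s=rep()
np.save('pc.npy',np.r_[P,rv])
```

```text
0.0030 -359.34 F1.9
0.0040 -359.37 F4.4
0.0050 -359.35 F6.2
0.0060 -359.41 F9.2
0.0070 -359.43 F10.2
0.0080 -360.03 F12.2
turn 0.15 -360.11
 t31.68 Ftool [7.9 9.4 9.9] Fuvz [ 7.6 11.9 -7.2] Mz 0.07 w0.0115 g40.0 grasp uvz [ 0.5223 -0.1822  0.1737] q6 -1.395
turn 0.3 -360.16
 t31.99 Ftool [10.5  8.4 10.3] Fuvz [ 7.5 13.1 -7.6] Mz -0.00 w0.0115 g40.0 grasp uvz [ 0.5225 -0.1821  0.1738] q6 -1.245
turn 0.45 -360.18
 t32.31 Ftool [10.2  9.1 11.3] Fuvz [10.3 12.5 -7.2] Mz 0.05 w0.0118 g40.0 grasp uvz [ 0.5226 -0.1821  0.1739] q6 -1.094
turn 0.6 -360.21
 t32.62 Ftool [12.4  7.1 11.1] Fuvz [ 9.8 13.4 -7.3] Mz 0.02 w0.0114 g40.0 grasp uvz [ 0.5228 -0.1821  0.174 ] q6 -0.943
```

Run:
```python
from h import *
a=np.load('pc.npy');P=a[:3];rv=a[3:]
C=lambda: capv(grab('scene')['image'])[1][1]
manip.set_gripper(0,60)
for t in(1.0,1.4,1.7,1.85,1.95,2.05,2.15,2.25):
    manip.move_pose(P,turned(rv,-t));manip.dwell(.05);print('turn',t,'%.2f'%C());s=rep()
    if abs(s['moment'] @ S)>1.2 or np.linalg.norm(s['contact_force'])>60: print('stop');break
```

```text
turn 1.0 -360.17
 t33.42 Ftool [14.2  3.6 14.5] Fuvz [13.  12.8 -9.5] Mz 0.01 w0.0115 g60.0 grasp uvz [ 0.5233 -0.1821  0.1742] q6 -0.540
turn 1.4 -360.19
 t33.99 Ftool [16.2 -1.1 16.6] Fuvz [ 15.7  13.5 -10.5] Mz -0.03 w0.0111 g60.0 grasp uvz [ 0.5237 -0.1824  0.1744] q6 -0.136
turn 1.7 -360.21
 t34.48 Ftool [14.4 -4.1 18.7] Fuvz [ 17.1  11.6 -12.2] Mz -0.00 w0.0113 g60.0 grasp uvz [ 0.524  -0.1826  0.1746] q6 0.168
turn 1.85 -360.23
 t34.85 Ftool [13.2 -6.8 19.1] Fuvz [ 16.6  12.  -12.8] Mz 0.06 w0.0113 g60.0 grasp uvz [ 0.5241 -0.1828  0.1746] q6 0.319
turn 1.95 -360.23
 t35.20 Ftool [13.  -6.8 18.9] Fuvz [ 17.4  10.9 -12.2] Mz -0.03 w0.0114 g60.0 grasp uvz [ 0.5241 -0.1829  0.1746] q6 0.420
turn 2.05 -360.26
 t35.55 Ftool [11.4 -7.6 18.4] Fuvz [ 16.5  10.2 -12.1] Mz -0.92 w0.0117 g61.3 grasp uvz [ 0.5239 -0.1832  0.1746] q6 0.520
turn 2.15 -360.31
 t35.90 Ftool [10.8 -8.7 18.5] Fuvz [ 16.7  10.3 -12.2] Mz -1.42 w0.0121 g67.4 grasp uvz [ 0.5239 -0.1832  0.1747] q6 0.619
stop
```

The screw is at its firm stop: moment -0.9, then -1.4 N m. The cap held its position. Releasing now.

Run:
```python
from h import *
s=manip.state();p=np.array(s['tool_pos']);rv=np.array(s['tcp_rot'])
manip.move_pose(p,rv);rep('eased')
manip.set_gripper(.088);rep('open')
manip.move_linear(p+.11*S,rate=.15);rep('out');s=manip.state()
print(capv(grab('scene')['image']))
c=grab('wrist');save(c,'w6.png',1.25)
manip.dwell(.5)
c=grab('scene');print(capv(c['image']));save(c,'s6.png',5,(205,165,365,285))
```

```text
eased t36.15 Ftool [ 3.8 -5.3 14.2] Fuvz [  9.1   5.9 -11.3] Mz -1.41 w0.0124 g66.8 grasp uvz [ 0.5246 -0.1826  0.1748] q6 0.616
open t37.33 Ftool [-0.2 -0.8  0.9] Fuvz [ 0.1  0.7 -0.9] Mz -0.02 w0.0876 g0.0 grasp uvz [ 0.5239 -0.1832  0.1747] q6 0.619
out t38.21 Ftool [-0.1  0.8  0.4] Fuvz [ 0.2 -0.9 -0.4] Mz 0.01 w0.0878 g0.0 grasp uvz [ 0.4731 -0.183   0.2716] q6 0.661
(array([256.62, 237.14]), array([ 604.71, -359.98,  150.  ]))
(array([256.62, 237.15]), array([ 604.73, -360.  ,  150.  ]))
```

View pics/s6.png

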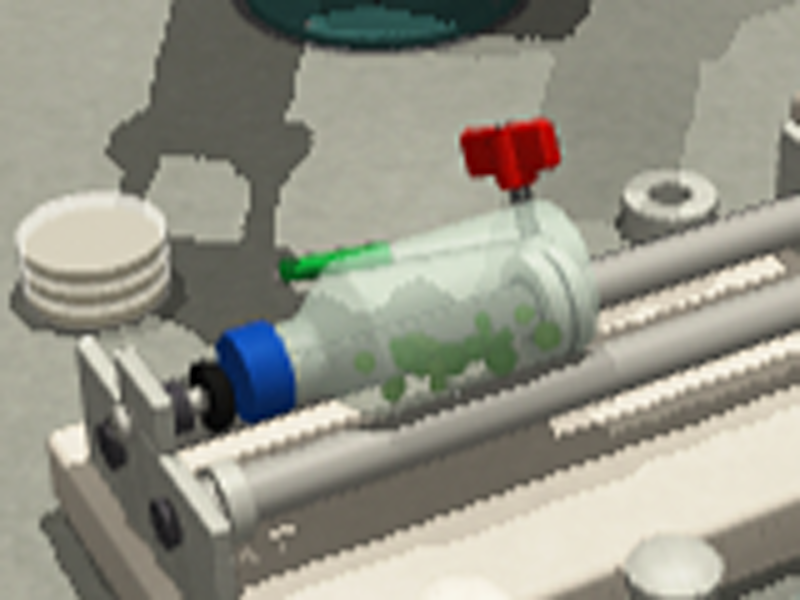

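View pics/w6.png

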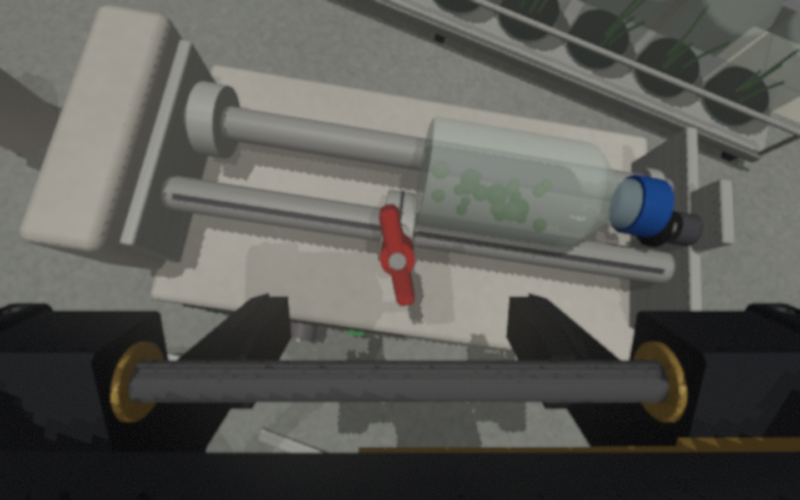

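The wing now leans slightly past its starting angle at (397,255). The collar touches the bottle base at (413,215), and the cap at (250,370 in the crop) presses the buffer by about 2.3–2.4 mm and holds. Nothing else has moved, and the gripper is clear.

```bash
python3 -c "
from h import *
print(order.close_job())"
```

```text
the job is handed in; nothing more can be done
None
```

The job is handed in: I loosened the wing, slid the collar against the bottle's base, screwed the wing back to its firm stop and let go; I estimate from force and camera readings that the cap presses the buffer in by about 2.4 mm.

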